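# Sort the tagged medal tins, lid the good one and hold up its outer lid

### The job

Stand the green-tagged tin upright in the green nest and the red-tagged tin upright in the red nest. Then carry the nested pair of lids by the orange knob, outer lid still lying on the inner one, and lower them together onto the green tin until both are seated. Finally grip the blue outer lid alone by its rim, lift it straight up off the inner lid, which must stay seated in the tin, and finish while holding it level and still, well clear above the top of the knob; leave everything else on the table where it is.

Things in the scene. Friction and masses are not known exactly. Their poses are not given: they have to be found in the camera images.
- green_tin: open round aluminium tin with a green tag: a green band round its lower half (and green inside on the floor). Loose, 52 mm outer diameter, 75 mm tall, wall 3 mm, bore 46 mm, about 0.2 kg. Origin at the centre of its underside, z up.
- red_tin: the same tin with a red tag: red band round its lower half and red inside. Origin at the centre of its underside.
- pass_nest: green block fixed to the table, 90 x 90 x 18 mm, with one round well 58 mm wide and 12 mm deep in its top centre. Origin at the centre of its underside.
- reject_nest: the same block in red. Origin at the centre of its underside.
- pass_nest_floor (a point): centre of the floor of the green nest's well (6 mm above the table), where the underside of a tin comes to rest
- reject_nest_floor (a point): centre of the floor of the red nest's well (6 mm above the table)
- inner_lid: inner lid: loose white plug with upright orange knob, 0.09 kg. Origin: centre of its underside. Plug 43 mm wide, z 0 to 12 mm, foot chamfered; flange 50 mm wide, z 12 to 16; straight knob 14 mm wide, z 16 to 50. Starts in the stand's ring, the knob standing 30 mm out of the outer lid's top. Seated on a tin, the flange lies on its rim and the origin is 63 mm above the tin's origin.
- outer_lid: outer lid: loose blue round cap, 0.07 kg, 64 mm wide, 14 mm tall; skirt 59 mm wide inside, 10 mm deep; top 4 mm thick with an 18 mm hole for the knob. Origin: centre of the skirt's lower edge. It just lies on the inner lid's flange (nested: origin 6 mm above the inner lid's), so lifting the knob lifts both, and it lifts straight off over the knob.
- lid_stand: black ring fixed to the table, 52 mm wide, 25 mm tall, on a 68 mm foot, on which the nested lids wait (inner lid's origin 13 mm above the table). Origin at the centre of its underside.
- goblet: small silver goblet, 54 mm wide, 100 mm tall, a loose bystander to be left alone; origin at its underside
- tape_roll: yellow roll of tape lying flat, 50 mm wide, 19 mm high, a loose bystander to be left alone; origin at its underside
- ink_pad: black ink pad with blue felt, 50 x 36 x 17 mm, a loose bystander to be left alone; origin at its underside
- brush: dusting brush lying flat, a loose bystander to be left alone; origin at its underside
- medal_case: dark wooden medal case with a brass disc, 70 x 80 x 26 mm, a loose bystander to be left alone; origin at its underside
- puck: black rubber puck, 76 mm wide, 25 mm high, a loose bystander to be left alone; origin at its underside
- loupe: black cylindrical loupe, 34 mm wide, 31 mm high, a loose bystander to be left alone; origin at its underside
Mind the look-alikes: they are no part of the job. What is shaped like the outer_lid but purple is not meant.

How it is judged:
On the way, in this order (a step that is already met when the one before it is completed fails the run):
1. the green-tagged tin stands in the green nest and the red-tagged tin in the red nest (horizontal distance between green_tin and pass_nest_floor below 0.006 m and z of green_tin in the frame of pass_nest_floor below 0.004 m and angle between each of green_tin, red_tin's own z axis and vertical below 0.08 rad and horizontal distance between red_tin and reject_nest_floor below 0.006 m and z of red_tin in the frame of reject_nest_floor below 0.004 m), for 0.2 s.
2. both lids, nested, are seated on the green tin in its nest (horizontal distance between green_tin and pass_nest_floor below 0.006 m and z of green_tin in the frame of pass_nest_floor below 0.004 m and angle between each of green_tin, inner_lid's own z axis and vertical below 0.08 rad and horizontal distance between inner_lid and green_tin below 0.004 m and z of inner_lid in the frame of green_tin between 0.059 and 0.066 m and z of outer_lid in the frame of inner_lid below 0.009 m and horizontal distance between outer_lid and inner_lid below 0.005 m), for 0.2 s.
At the end, for the whole second after the job is handed in: Each tin in its nest (6 mm of centre, 4 mm of the floor, upright to 0.08 rad); inner lid seated on the green tin (4 mm of its axis, 3 mm in height, 0.08 rad); outer lid held by the fingers alone, level to 0.2 rad, still, its lower edge over 6 mm above the knob top (all of step 1 and horizontal distance between inner_lid and green_tin below 0.004 m and z of inner_lid in the frame of green_tin between 0.059 and 0.066 m and angle between inner_lid's own z axis and vertical below 0.08 rad and z of outer_lid in the frame of inner_lid above 0.056 m and angle between outer_lid's own z axis and vertical below 0.2 rad and linear speed of outer_lid below 0.03 m/s and contact force between the fingers and outer_lid above 1 N and contact force between each of inner_lid, green_tin, red_tin and outer_lid below 0.1 N and contact force between the fingers and inner_lid below 0.1 N and contact force between the fingers and green_tin below 0.1 N); the arm keeps its last pose, push and grip.
It fails at once if the lids are parted while the inner lid is not seated on the green tin (z of outer_lid in the frame of inner_lid above 0.014 m and not (horizontal distance between inner_lid and green_tin below 0.004 m and z of inner_lid in the frame of green_tin between 0.059 and 0.066 m and angle between inner_lid's own z axis and vertical below 0.08 rad)).
It fails at once if the lids are dropped onto the tin from above instead of being lowered (horizontal distance between inner_lid and green_tin below 0.02 m and z of inner_lid in the frame of green_tin above 0.073 m and contact force between the fingers and inner_lid below 0.05 N and contact force between the fingers and outer_lid below 0.05 N).
It fails at once if a bystander is shifted by more than 30 mm (distance of any of goblet, tape_roll, ink_pad, brush, medal_case, puck, loupe from where it was at the start of the episode above 0.03 m).
It also fails if it takes over 72 s, if anything falls off the work surface, if the arm or the gripper's body presses on something with over 40 N, if the wrist force passes 120 N, or if a joint passes its speed limit or range.

### The arm

A 6-joint arm with a two-finger parallel gripper is mounted at the origin on the work surface. World frame = base frame: x ahead of the robot, y to its left, z up, the work surface at z = 0. Lengths are in m, angles in rad, forces in N, time in s.
With the tool pointing down it reaches from about 0.375 to 0.975 m from the base axis. Payload 3.8 kg.
Tool frame: the origin (TCP) lies midway between the tips of the shut fingers; the grasp point (between the pads) lies 19 mm behind it; z points along the fingers, y is the line along which they close (so a half turn about z gives the same grasp; the last joint's range is limited). The gripper opens to 85 mm and grips with 20 to 120 N. Pads are 22 mm wide; open, the fingers measure 114 mm over their backs; the gripper's body (76 mm by 85 mm) begins 54 mm behind the grasp point. The pads swing forward as they close: fully open they stand 13 mm farther back than shut.
Start: joints at [-1.187, 0.264, 1.604, -0, 1.274, -0.037], TCP at [0.276, -0.616, 0.231] pointing down, gripper open.
Joint ranges: [-2.63, 2.63], [-0.94, 2.18], [0.31, 2.57], [-1.31, 4.45], [0, 2.66], [-2.55, 2.55]. Speed limits (rad/s): [2.57, 2.57, 3.14, 3.14, 3.14, 3.14].

### API

Orientations are given as a rotation vector (axis times angle).
In Python, from workcell import bot gives the robot as it stands.
- The arm moves only by the tool step_arm, never from a script. Its argument "motion" is a list of rows, each a list of 5 numbers: the finger opening in cm, from 0 to 8.54, then the shift along the tool's x, y, z in cm, then the turn about the tool's z in degrees. In form: [[claw, dx, dy, dz, twist], ...]. A call has 1 to 20 rows; each row is the pose to reach, as a shift and turn from the pose commanded when the call began, along the tool's axes at that moment; what a row does not reach only later rows make up. A row lasts 1/10 s, in which the tool goes at most 50 mm and 8.59 degrees, less where a joint would pass 70% of its speed; a pose out of reach is approached as far as the arm can. A call with a gripper value outside its range is refused whole. The fingers move at their own pace and stop on an object; "force" is the grip in N (left out, the last holds). Time passes only in rows, so rows that repeat a pose let the fingers close. It gives the time, the measured TCP pose, the force, the opening and the grip force at its end, in the units of the state.
- bot.read_state(): the state, without advancing time (a new reading comes with each control period).
- bot.read_camera(name): name is "side" or "top" or "wrist"; returns (picture, depth): 480x640x3 uint8, red, green, blue; 480x640 float32, m along the optical axis (not along the pixel's ray), 0 where there is no reading.
- bot.calibration(name): a dict with "mtx" (3x3 intrinsics, pixels), "k1" (the pictures are not rectified: a ray, as slopes to the right and down, at radius r is drawn at 1 + k1 r^2 times it, then the intrinsics apply), "origin" and "orientation" of the camera in the world; the wrist camera has in their place "T_tool_cam" (4x4, takes a point from camera to tool coordinates, whose origin is the TCP and whose axes are the flange's). Camera axes: x right, y up, looking along -z (the intrinsics and any distortion apply to the point x, -y, -z); pixel columns grow to the right and rows downward; lengths in m; the calibration is good to about 2 mm. A picture is of the moment at which its call begins: read the wrist's pose just before it. calibration takes no time and is no camera call.
- bot.finish_job(): hands the job in; it is judged then, once.
The state is a dict: "time": time; "q": joint angles; "joint_vel": joint speeds; "joint_torque": joint torques, N m; "tool_pos": TCP position; "tcp_rot": TCP orientation; "wrist_force": force on the tool from outside, world axes, zero at the start; "torque": the same for the moment, N m; "width": opening from 0.0 (shut) to 1.0 (fully open); "grip_force": force on a finger pad.
Only numpy, scipy, OpenCV 4.12 (cv2) and the standard library are available. Lean on these libraries where they do the work, as an engineer would, in place of code of your own. Each camera call takes 0.05 s, during which the arm holds its last target. There are 200 camera calls.

## Working session

There is one attempt and no reset: what is moved stays moved. The work goes in short steps, Python scripts to look and compute and a tool call to move; the robot and the scene stay as the last step left them, time stands still between calls to the robot, and variables do not carry over. Pictures are saved under pics/ and viewed, at most 10 in all, crops included, and the job is handed in when it is done.

Besides the shell and the picture viewer there is one more tool, called after "Call:" as a command line: name --pt "numbers of a row" for each row, then --argument value for the rest. step_arm: Moves the arm, as the interface text tells. Its arguments: {"type":"object","properties":{"motion":{"type":"array","items":{"type":"array","items":{"type":"number"}}},"force":{"type":"number"}},"required":["motion"]}

```bash
ls; mkdir -p pics
cat > h.py <<'E'
import numpy as np, cv2
from scipy.spatial.transform import Rotation as R
from workcell import bot
def cloud(name):
    s=bot.read_state(); im,d=bot.read_camera(name); c=bot.calibration(name)
    K=np.array(c["mtx"]);k1=c["k1"]
    v,u=np.mgrid[0:480,0:640]
    p=np.stack([u,v],-1).reshape(-1,1,2).astype(np.float64)
    n=cv2.undistortPoints(p,K,np.array([k1,0,0,0,0.])).reshape(480,640,2)
    P=np.stack([n[...,0]*d,-n[...,1]*d,-d],-1)
    if name=="wrist":
        T=np.array(c["T_tool_cam"]);P=P@T[:3,:3].T+T[:3,3]
        P=P@R.from_rotvec(s["tcp_rot"]).as_matrix().T+s["tool_pos"]
    else:
        o=np.array(c["orientation"]); Rm=o if o.shape==(3,3) else R.from_rotvec(o).as_matrix()
        P=P@Rm.T+c["origin"]
    P[d==0]=np.nan
    return im,d,P
def save(im,n): cv2.imwrite("pics/"+n+".png",im[...,::-1])
E
python3 - <<'E'
from h import *
print(bot.read_state())
for n in("top","side"):
    im,d,P=cloud(n);save(im,n);np.save(n+".npy",P);np.save(n+"im.npy",im);print(bot.calibration(n))
E
```

```text
pics
{'time': 0.0, 'q': array([-1.18688107e+00,  2.64784097e-01,  1.60538288e+00,  1.41854021e-05,
        1.27370591e+00, -3.68809232e-02]), 'joint_vel': array([ 0.00103805, -0.0010044 ,  0.0018007 ,  0.00153178,  0.00045825,
        0.00030679]), 'joint_torque': array([ 2.43269198e-03, -5.15108943e+01, -3.67317331e+01,  1.26094819e-04,
        1.28230458e-02, -8.48673238e-06]), 'tool_pos': array([ 0.27546668, -0.61542448,  0.22993639]), 'tcp_rot': array([-3.07011634e+00, -6.55643232e-01,  5.96980585e-04]), 'wrist_force': array([-0.59541101, -0.34932105,  0.3023994 ]), 'torque': array([-0.04493464, -0.00074283,  0.03060749]), 'grip_force': 0.0, 'width': 1.0017422599357462}
{'mtx': array([[607.11488577,   0.        , 325.42976403],
       [  0.        , 607.11488577, 245.68744201],
       [  0.        ,   0.        ,   1.        ]]), 'k1': 0.030288108227673197, 'origin': array([0.46263116, 0.05541347, 1.36856487]), 'orientation': array([ 0.05996314, -0.07656453, -1.59600947])}
{'mtx': array([[453.93884507,   0.        , 320.46113048],
       [  0.        , 453.93884507, 234.97058702],
       [  0.        ,   0.        ,   1.        ]]), 'k1': 0.02571815011582927, 'origin': array([ 0.18906156, -0.63736502,  0.53695239]), 'orientation': array([ 0.99397745, -0.2229428 , -0.45298193])}
```

View pics/top.png

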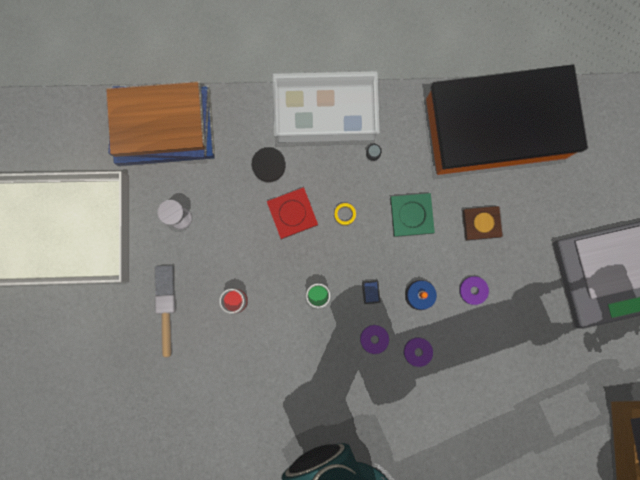

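View pics/side.png

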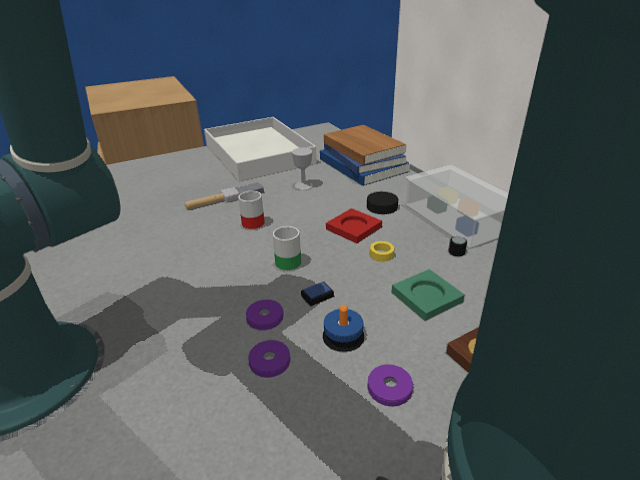

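Top view: tins stand upright at about (318,295) green and (232,300) red. The nests are at (412,214) green and (292,213) red, and the lids on their stand at (421,294). The ink pad at (371,292) and the purple discs at (474,290), (374,339) and (418,352) stay untouched. The side view agrees.

```bash
cat > m.py <<'E'
from h import *
def circ(p):
    A=np.c_[2*p,np.ones(len(p))];x=np.linalg.lstsq(A,(p**2).sum(1),rcond=None)[0]
    return x[:2],np.sqrt(x[2]+x[0]**2+x[1]**2)
def near(P,u,v,r): return P[v-r:v+r,u-r:u+r].reshape(-1,3)
def rep(n,P,u,v,r,lo,hi):
    q=near(P,u,v,r);q=q[(q[:,2]>lo)&(q[:,2]<hi)]
    if len(q)<5: print(n,"few",len(q));return
    (c,rr),a,s=cv2.minEnclosingCircle((q[:,:2]*1000).astype(np.float32)),0,0
    c2,r2=circ(q[:,:2])
    box=cv2.minAreaRect((q[:,:2]*1000).astype(np.float32))
    print(n,len(q),"z",np.median(q[:,2]).round(4),"mec",np.round(c,1),round(rr,1),"fit",(c2*1000).round(1),(r2*1000).round(1),"mean",(q[:,:2].mean(0)*1000).round(1),"box",np.round(box[0],1),np.round(box[1],1),round(box[2],1))
E
python3 - <<'E'
from m import *
P=np.load("top.npy")
print("table z",[np.nanmedian(near(P,u,v,8)[:,2]).round(4) for u,v in((270,260),(380,250),(345,260))])
rep("gtin",P,318,295,20,.066,.085)
rep("rtin",P,232,300,20,.066,.085)
rep("gnest",P,412,214,32,.013,.024)
rep("gwell",P,412,214,14,-.002,.011)
rep("rnest",P,292,213,34,.013,.024)
rep("rwell",P,292,213,14,-.002,.011)
rep("blue",P,421,294,22,.027,.040)
rep("knob",P,422,294,12,.055,.075)
rep("ink",P,371,292,16,.01,.03)
rep("purple",P,474,290,20,.006,.03)
rep("purple2",P,374,339,20,.006,.03)
rep("tape",P,345,213,16,.01,.03)
rep("loupe",P,374,151,12,.02,.04)
rep("medal",P,483,222,26,.015,.04)
rep("puck",P,268,164,22,.015,.04)
rep("goblet",P,171,212,18,.08,.12)
E
```

```text
table z [np.float64(0.0012), np.float64(0.0011), np.float64(0.0011)]
gtin 102 z 0.0763 mec [470.1  59.6] 25.5 fit [470.   59.5] 24.1 mean [470.5  60.6] box [470.2  59.9] [49.5 49.5] 43.2
rtin 127 z 0.0756 mec [463.9 242.6] 26.2 fit [463.8 241.8] 24.2 mean [463.1 242.5] box [463.5 241.5] [50.3 48.5] 88.1
gnest 1057 z 0.0185 mec [ 646.4 -156.9] 62.4 fit [ 645.8 -156.9] 42.2 mean [ 645.4 -157.4] box [ 646.2 -157.2] [90.9 91. ] 3.3
gwell 454 z 0.0064 mec [ 647.  -158.8] 28.6 fit [ 647.  -158.7] 20.1 mean [ 646.7 -158.7] box [ 646.7 -158.4] [55.4 55.5] 61.2
rnest 1064 z 0.019 mec [680.4 119.7] 81.2 fit [660.3 115.3] 43.4 mean [657.6 113.5] box [680.2 120.8] [141.3  89.9] 19.2
rwell 446 z 0.0069 mec [657.5 113.1] 28.8 fit [657.5 113.1] 20.4 mean [657.5 113. ] box [657.4 113.2] [54.6 56.8] 88.1
blue 601 z 0.0336 mec [ 465.3 -168.9] 32.4 fit [ 465.5 -168.6] 23.2 mean [ 465.6 -168.1] box [ 465.3 -167.9] [62.9 62.1] 69.1
knob 34 z 0.0635 mec [ 465.4 -168.8] 7.0 fit [ 465.7 -168.4] 5.0 mean [ 465.6 -168. ] box [ 465.3 -168.8] [13.9 10.7] 88.7
ink 359 z 0.0166 mec [474.8 -58.4] 29.4 fit [474.8 -
[... 213 characters left out ...]
mec [371.1 -63.9] 56.3 fit [371.  -63.3] 24.5 mean [371.  -62.9] box [371.1 -60.7] [88.4 77.7] 81.9
tape 227 z 0.0191 mec [652.1  -2.6] 27.7 fit [651.   -5.4] 21.1 mean [651.3  -5.5] box [651.2  -5.9] [48.6 48.8] 37.4
loupe 183 z 0.031 mec [789.9 -74.7] 17.8 fit [789.  -74.3] 12.3 mean [788.6 -74.1] box [789.4 -73.9] [32.8 33.6] 50.9
medal 1121 z 0.0235 mec [ 622.6 -312.7] 51.5 fit [ 622.4 -312.4] 30.9 mean [ 622.1 -311.8] box [ 622.6 -312.7] [70.4 80.8] 3.0
puck 900 z 0.0261 mec [768.3 163.5] 38.5 fit [767.  163.7] 27.1 mean [766.9 163.6] box [767.6 163.8] [74.7 74.9] 64.0
goblet 512 z 0.1014 mec [652.8 364.5] 26.8 fit [652.3 363.5] 18.9 mean [652.  363.1] box [652.7 364. ] [52.1 51.6] 56.0
```

```bash
cat > go.py <<'E'
import sys
from h import *
def go(x,y,z,yaw=0):
    s=bot.read_state();Rt=R.from_rotvec(s["tcp_rot"])
    m=Rt.as_matrix();d=m.T@(np.array([x,y,z])-s["tool_pos"])*100
    a=np.degrees(np.arctan2(m[1,0],m[0,0]))
    print("t",round(s["time"],2),"pos",(s["tool_pos"]*1000).round(1),"yaw",a.round(2),"tilt z",m[:,2].round(4),"w",round(s["width"],3),"| cm",d.round(2),"twist",round(a-yaw,2))
if __name__=="__main__": go(*map(float,sys.argv[1:]))
E
python3 go.py .470 .060 .20
```

```text
t 0.1 pos [ 275.5 -615.5  230.1] yaw 24.11 tilt z [-8.0e-04  1.9e-03 -1.0e+00] w 0.995 | cm [ 45.35 -53.71   3.12] twist 24.11
```

Call:
step_arm --pt "8.54 45.35 -53.7 3.1 24.1" --pt "8.54 45.35 -53.7 3.1 24.1" --pt "8.54 45.35 -53.7 3.1 24.1" --pt "8.54 45.35 -53.7 3.1 24.1" --pt "8.54 45.35 -53.7 3.1 24.1" --pt "8.54 45.35 -53.7 3.1 24.1" --pt "8.54 45.35 -53.7 3.1 24.1" --pt "8.54 45.35 -53.7 3.1 24.1" --pt "8.54 45.35 -53.7 3.1 24.1" --pt "8.54 45.35 -53.7 3.1 24.1" --pt "8.54 45.35 -53.7 3.1 24.1" --pt "8.54 45.35 -53.7 3.1 24.1" --pt "8.54 45.35 -53.7 3.1 24.1" --pt "8.54 45.35 -53.7 3.1 24.1" --pt "8.54 45.35 -53.7 3.1 24.1" --pt "8.54 45.35 -53.7 3.1 24.1" --pt "8.54 45.35 -53.7 3.1 24.1" --pt "8.54 45.35 -53.7 3.1 24.1" --pt "8.54 45.35 -53.7 3.1 24.1"

```text
time: 2.0
tool_pos: [0.4701, 0.0579, 0.2003]
tcp_rot: [3.141, -0.004, 0.0]
wrist_force: [1.1, 0.4, 0.0]
width: 1.001
grip_force: 0.0
```

```bash
cat > w.py <<'E'
import sys
from m import *
# rim centre: around world guess, keep points by z band and radius
def wr(n,x,y,lo,hi,rad,tag=None):
    im,d,P=cloud("wrist")
    if tag: save(im,tag)
    q=P.reshape(-1,3);q=q[(np.hypot(q[:,0]-x,q[:,1]-y)<rad)&(q[:,2]>lo)&(q[:,2]<hi)]
    if len(q)<10: print(n,"few",len(q));return
    c,rr=cv2.minEnclosingCircle((q[:,:2]*1000).astype(np.float32))
    c2,r2=circ(q[:,:2])
    print(n,len(q),"z",np.median(q[:,2]).round(4),"mec",np.round(c,1),round(rr,1),"fit",(c2*1000).round(1),(r2*1000).round(1),"mean",(q[:,:2].mean(0)*1000).round(1))
E
python3 - <<'E'
from w import *
from go import go
wr("gtin",.470,.06,.068,.085,.035,"w1")
go(.470,.060,.036)
E
```

```text
gtin 859 z 0.0749 mec [467.5  58.6] 26.0 fit [468.2  58.5] 24.1 mean [467.1  58.7]
t 2.05 pos [470.2  58.  200.4] yaw -0.12 tilt z [ 2.e-04 -1.e-04 -1.e+00] w 1.003 | cm [-0.02 -0.2  16.44] twist -0.12
```

View pics/w1.png

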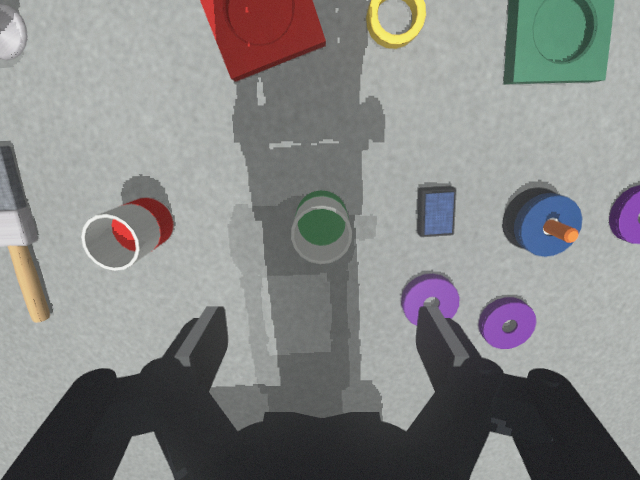

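The wrist view shows the green tin centred at (322,230) between the open fingers, the red tin at (110,240), the lids at (550,225) and parts of both nests at the top. Wrist and top cameras differ by about 2 mm.

Run:
```python
from w import *
wr("rtin",.463,.242,.068,.085,.035)
wr("blue",.465,-.168,.027,.04,.042)
wr("knob",.465,-.168,.058,.075,.02)
wr("gwell",.646,-.158,-.002,.011,.031)
```

```text
rtin 1104 z 0.0742 mec [462.2 241.8] 26.6 fit [462.  240.9] 24.2 mean [462.  241.7]
blue 2677 z 0.0331 mec [ 463.2 -169.7] 32.7 fit [ 464.1 -168.2] 23.4 mean [ 465.8 -165.2]
knob 195 z 0.0624 mec [ 463.4 -169.1] 7.1 fit [ 463.6 -168.5] 4.9 mean [ 463.8 -167.8]
gwell 2849 z 0.0064 mec [ 644.1 -160.4] 28.4 fit [ 644.9 -162.4] 19.5 mean [ 645.1 -162.6]
```

Call:
step_arm --pt "8.54 -0.2 0 5 0" --pt "8.54 -0.2 0 10 0" --pt "8.54 -0.2 0 13 0" --pt "8.54 -0.2 0 15 0" --pt "8.54 -0.2 0 16.4 0" --pt "8.54 -0.2 0 16.4 0" --pt "4.8 -0.2 0 16.4 0" --pt "4.8 -0.2 0 16.4 0" --pt "4.8 -0.2 0 16.4 0" --pt "4.8 -0.2 0 16.4 0" --pt "4.8 -0.2 0 16.4 0" --pt "4.8 -0.2 0 16.4 0" --pt "4.8 -0.2 0 16.4 0" --pt "4.8 -0.2 0 16.4 0" --force 30

```text
time: 3.65
tool_pos: [0.4696, 0.0593, 0.0378]
tcp_rot: [-3.142, -0.0, -0.004]
wrist_force: [-1.9, -0.8, 7.1]
width: 0.592
grip_force: 31.5
```

Call:
step_arm --pt "4.8 0 0 -3 0" --pt "4.8 0 0 -6 0" --pt "4.8 0 0 -8 0" --pt "4.8 5 5 -8 0" --pt "4.8 9 10 -8 0" --pt "4.8 13 15 -8 0" --pt "4.8 16 19 -8 0" --pt "4.8 17.6 21.8 -8 0" --pt "4.8 17.6 21.8 -8 0" --pt "4.8 17.6 21.8 -8 0" --pt "4.8 17.6 21.8 -8 0"

```text
time: 4.75
tool_pos: [0.6438, -0.159, 0.1154]
tcp_rot: [-3.141, 0.002, 0.003]
wrist_force: [-0.7, -0.1, -1.0]
width: 0.595
grip_force: 32.5
```

Run:
```python
from w import *
from go import go
wr("gtin",.646,-.159,.135,.175,.035,"w2")
im,d,P=cloud("wrist");np.save("w2.npy",P)
wr("gnest",.646,-.159,.014,.024,.065)
wr("gwell",.646,-.159,-.002,.011,.031)
im,d,P=cloud("top")
rep("topnest",P,412,214,32,.013,.024)
q=P.reshape(-1,3);q=q[(np.hypot(q[:,0]-.646,q[:,1]+.159)<.05)&(q[:,2]>.13)&(q[:,2]<.175)];print(len(q))
go(.646,-.159,.042)
```

```text
gtin 12390 z 0.1505 mec [ 649.9 -159. ] 34.7 fit [ 645.  -158.9] 26.2 mean [ 644.7 -159. ]
gnest 6648 z 0.0184 mec [ 643.8 -158.4] 63.4 fit [ 644.7 -158.9] 42.4 mean [ 661.2 -159.3]
gwell 2285 z 0.0065 mec [ 642.8 -158.4] 29.1 fit [ 645.2 -158.6] 19.6 mean [ 652.3 -158.8]
topnest 421 z 0.0186 mec [ 645.9 -157.3] 62.7 fit [ 643.  -157.4] 43.7 mean [ 627.  -148.4] box [ 645.6 -157.3] [90.3 91.2] 2.7
55
t 5.0 pos [ 643.6 -157.4  116.2] yaw 0.08 tilt z [-6.e-04  3.e-04 -1.e+00] w 0.596 | cm [0.25 0.17 7.42] twist 0.08
```

View pics/w2.png

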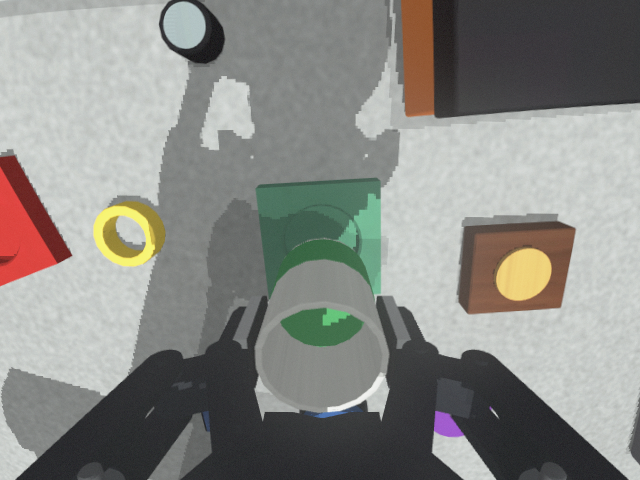

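The wrist view shows the held tin (mouth at about (322,345)) upright just in front of the green well (at about (322,235)). The nest is fully clear of obstacles.

Run:
```python
from m import *
from go import go
P=np.load("w2.npy").reshape(-1,3)
q=P[(np.hypot(P[:,0]-.645,P[:,1]+.159)<.034)&(P[:,2]>.1)]
print(np.percentile(q[:,2],[50,90,97,99.5]).round(4))
zt=np.percentile(q[:,2],99)
for a in(.0015,.003):
  r=q[q[:,2]>zt-a]
  th=np.degrees(np.arctan2(r[:,1]+.159,r[:,0]-.645));print(np.histogram(th,12,(-180,180))[0])
  print(len(r),circ(r[:,:2]),cv2.minEnclosingCircle((r[:,:2]*1000).astype(np.float32)))
for i in range(2): bot.read_camera("side");go(.6438,-.1584,.042)
```

```text
[0.1673 0.2075 0.2125 0.2142]
[  0   0   0   0 524 131  35 616   0   0   0   0]
1306 (array([ 0.65627361, -0.15803906]), np.float64(0.01638105418905242)) ((662.0601196289062, -158.00241088867188), 21.288209915161133)
[   0    0    0    0  870  196   41 1043    0    0    0    0]
2150 (array([ 0.65179718, -0.158003  ]), np.float64(0.018658618420882483)) ((661.9102783203125, -158.03590393066406), 21.945114135742188)
t 5.05 pos [ 643.8 -157.5  116.4] yaw 0.08 tilt z [-3.e-04  2.e-04 -1.e+00] w 0.597 | cm [0.   0.09 7.44] twist 0.08
t 5.1 pos [ 644.  -157.7  116.5] yaw 0.08 tilt z [ 0.e+00  1.e-04 -1.e+00] w 0.597 | cm [-0.02  0.07  7.45] twist 0.08
```

Run:
```python
from m import *
P=np.load("w2.npy").reshape(-1,3)
q=P[(np.hypot(P[:,0]-.645,P[:,1]+.159)<.032)]
for a in np.arange(.144,.158,.002):
  r=q[(q[:,2]>a)&(q[:,2]<a+.002)]
  if len(r)<20: continue
  th=np.degrees(np.arctan2(r[:,1]+.159,r[:,0]-.645));c,R_=circ(r[:,:2])
  print(a.round(3),len(r),(c*1000).round(1),(R_*1000).round(1),np.histogram(th,8,(-180,180))[0])
```

```text
0.144 817 [ 643.8 -158.4] 25.0 [152  58 100  97  97  79  73 161]
0.146 849 [ 643.5 -158.4] 24.8 [147  59  89 106 118  79  84 167]
0.148 846 [ 643.7 -158.2] 24.9 [161  66  94  94 104  90  66 171]
0.15 1022 [ 643.5 -158.4] 24.8 [151  87 125 134 137 114 103 171]
0.152 2724 [ 642.2 -158. ] 24.4 [337 331 363 320 339 369 335 330]
0.154 390 [ 645.3 -158.2] 26.9 [  7  77 121  13   6  90  68   8]
0.156 542 [ 647.5 -158. ] 27.4 [  0  97 182   0   0 166  97   0]
0.158 98 [ 656.2 -158.2] 29.1 [ 0 10 41  0  0 36 11  0]
```

Call:
step_arm --pt "4.8 0.05 0 3 0" --pt "4.8 0.05 0 5 0" --pt "4.8 0.05 0 6 0" --pt "4.8 0.05 0 6.5 0" --pt "4.8 0.05 0 6.8 0" --pt "4.8 0.05 0 7.0 0" --pt "4.8 0.05 0 7.2 0" --pt "4.8 0.05 0 7.2 0" --pt "4.8 0.05 0 7.2 0"

```text
time: 6.0
tool_pos: [0.6452, -0.1588, 0.0448]
tcp_rot: [3.141, 0.0, 0.001]
wrist_force: [-0.1, -0.3, -1.2]
width: 0.596
grip_force: 32.5
```

Call:
step_arm --pt "4.8 0 0 0.1 0" --pt "4.8 0 0 0.1 0" --pt "6.2 0 0 0.1 0" --pt "6.2 0 0 0.1 0" --pt "6.2 0 0 0.1 0" --pt "8.54 0 0 0.1 0" --pt "8.54 0 0 0.1 0" --pt "8.54 0 0 0.1 0" --pt "8.54 0 0 -3 0" --pt "8.54 0 0 -8 0" --pt "8.54 0 0 -12 0" --pt "8.54 0 0 -16 0" --pt "8.54 0 0 -16 0" --pt "8.54 0 0 -16 0"

```text
time: 7.4
tool_pos: [0.6458, -0.159, 0.2063]
tcp_rot: [3.141, 0.0, 0.006]
wrist_force: [0.3, -0.0, -1.1]
width: 1.001
grip_force: 0.0
```

Run:
```python
from w import *
from go import go
wr("gtin",.645,-.159,.075,.086,.035)
wr("gnest",.645,-.159,.014,.024,.066)
go(.462,.241,.200)
```

```text
gtin 810 z 0.081 mec [ 643.3 -158.8] 26.0 fit [ 643.8 -158.9] 24.1 mean [ 643.  -158.9]
gnest 4221 z 0.0184 mec [ 644.1 -158.5] 63.1 fit [ 641.5 -158.4] 44.1 mean [ 655.7 -158.1]
t 7.5 pos [ 643.8 -158.4  202.7] yaw 0.01 tilt z [-2.5e-03  7.0e-04 -1.0e+00] w 0.999 | cm [-18.17 -39.94   0.34] twist 0.01
```

Call:
step_arm --pt "8.54 -18.2 -40 0 0" --pt "8.54 -18.2 -40 0 0" --pt "8.54 -18.2 -40 0 0" --pt "8.54 -18.2 -40 0 0" --pt "8.54 -18.2 -40 0 0" --pt "8.54 -18.2 -40 0 0" --pt "8.54 -18.2 -40 0 0" --pt "8.54 -18.2 -40 0 0" --pt "8.54 -18.2 -40 0 0" --pt "8.54 -18.2 -40 0 0" --pt "8.54 -18.2 -40 0 0" --pt "8.54 -18.2 -40 0 0" --pt "8.54 -18.2 -40 0 0"

```text
time: 8.8
tool_pos: [0.463, 0.24, 0.2036]
tcp_rot: [3.141, -0.003, -0.002]
wrist_force: [-0.2, -0.4, 0.2]
width: 0.999
grip_force: 0.0
```

Run:
```python
from w import *
from go import go
wr("rtin",.462,.241,.068,.085,.035)
wr("rtin",.462,.241,.068,.085,.035)
go(.462,.2415,.0375)
```

```text
rtin 832 z 0.075 mec [461.4 241.9] 26.0 fit [461.9 241.9] 24.1 mean [460.8 242. ]
rtin 837 z 0.0749 mec [461.4 241.9] 26.0 fit [461.9 241.9] 24.1 mean [460.8 241.9]
t 8.9 pos [463.3 240.1 204. ] yaw -0.11 tilt z [-4.e-04 -4.e-04 -1.e+00] w 1.005 | cm [-0.12 -0.15 16.65] twist -0.11
```

Call:
step_arm --pt "8.54 -0.15 -0.18 5 0" --pt "8.54 -0.15 -0.18 10 0" --pt "8.54 -0.15 -0.18 13 0" --pt "8.54 -0.15 -0.18 15 0" --pt "8.54 -0.15 -0.18 16.6 0" --pt "8.54 -0.15 -0.18 16.6 0" --pt "4.8 -0.15 -0.18 16.6 0" --pt "4.8 -0.15 -0.18 16.6 0" --pt "4.8 -0.15 -0.18 16.6 0" --pt "4.8 -0.15 -0.18 16.6 0" --pt "4.8 -0.15 -0.18 16.6 0" --pt "4.8 -0.15 -0.18 16.6 0" --pt "4.8 -0.15 -0.18 16.6 0" --pt "4.8 -0.15 -0.18 16.6 0" --force 30

```text
time: 10.3
tool_pos: [0.4627, 0.2434, 0.04]
tcp_rot: [-3.141, -0.001, -0.005]
wrist_force: [0.5, -2.0, 5.0]
width: 0.607
grip_force: 31.6
```

Call:
step_arm --pt "4.8 0 0 -3 0" --pt "4.8 0 0 -6 0" --pt "4.8 0 0 -8 0" --pt "4.8 5 4 -8 0" --pt "4.8 9 7 -8 0" --pt "4.8 13 9.5 -8 0" --pt "4.8 17 11.5 -8 0" --pt "4.8 19.4 13 -8 0" --pt "4.8 19.4 13 -8 0" --pt "4.8 19.4 13 -8 0" --pt "4.8 19.4 13 -8 0" --pt "4.8 19.4 13 -8 0"

```text
time: 11.5
tool_pos: [0.654, 0.114, 0.1181]
tcp_rot: [-3.141, -0.002, 0.002]
wrist_force: [0.3, -0.8, -1.6]
width: 0.607
grip_force: 32.5
```

Run:
```python
from w import *
from go import go
im,d,P=cloud("wrist")
wr("rnest",.655,.112,.014,.022,.066)
wr("rwell",.655,.112,-.002,.011,.031)
q=P.reshape(-1,3);q=q[(np.hypot(q[:,0]-.655,q[:,1]-.112)<.032)]
for a in np.arange(.144,.156,.002):
  r=q[(q[:,2]>a)&(q[:,2]<a+.002)]
  if len(r)<20: continue
  c,R_=circ(r[:,:2]);print(a.round(3),len(r),(c*1000).round(1),(R_*1000).round(1))
go(.655,.112,.0438)
```

```text
rnest 6513 z 0.0184 mec [654.6 112. ] 63.3 fit [655.8 111.1] 42.4 mean [672.2 109.9]
rwell 2124 z 0.0065 mec [653.9 111.7] 29.0 fit [655.9 111.5] 19.7 mean [663.8 111.1]
0.144 790 [654.9 113.3] 24.8
0.146 740 [654.9 113.7] 24.8
0.148 857 [654.9 113.3] 24.9
0.15 920 [654.7 113.7] 24.8
0.152 2630 [653.4 114. ] 24.5
0.154 513 [654.4 113.9] 25.4
0.156 204 [657.8 113.6] 27.9
t 11.65 pos [654.5 113.9 118.5] yaw 0.08 tilt z [-1.e-04  0.e+00 -1.e+00] w 0.609 | cm [0.05 0.19 7.47] twist 0.08
```

Call:
step_arm --pt "4.8 0.02 0.18 3 0" --pt "4.8 0.02 0.18 5 0" --pt "4.8 0.02 0.18 6 0" --pt "4.8 0.02 0.18 6.5 0" --pt "4.8 0.02 0.18 6.8 0" --pt "4.8 0.02 0.18 7.0 0" --pt "4.8 0.02 0.18 7.2 0" --pt "4.8 0.02 0.18 7.3 0" --pt "4.8 0.02 0.18 7.3 0" --pt "4.8 0.02 0.18 7.3 0"

```text
time: 12.65
tool_pos: [0.6562, 0.1114, 0.0461]
tcp_rot: [-3.141, -0.0, -0.002]
wrist_force: [0.0, 0.1, 0.7]
width: 0.608
grip_force: 32.7
```

Call:
step_arm --pt "6.2 0 0 0 0" --pt "6.2 0 0 0 0" --pt "6.2 0 0 0 0" --pt "8.54 0 0 0 0" --pt "8.54 0 0 0 0" --pt "8.54 0 0 0 0" --pt "8.54 0 0 -3 0" --pt "8.54 0 0 -8 0" --pt "8.54 0 0 -12 0" --pt "8.54 0 0 -16 0" --pt "8.54 0 0 -16 0" --pt "8.54 0 0 -16 0"

```text
time: 13.85
tool_pos: [0.6565, 0.1114, 0.2073]
tcp_rot: [-3.141, -0.0, -0.006]
wrist_force: [-0.2, 0.0, -1.1]
width: 1.0
grip_force: 0.0
```

Run:
```python
from w import *
from go import go
wr("rtin",.655,.112,.075,.086,.035)
wr("rnest",.655,.112,.014,.024,.066)
go(.463,-.169,.20)
```

```text
rtin 811 z 0.081 mec [654.9 111.1] 25.9 fit [655.3 111.1] 24.1 mean [654.5 111.2]
rnest 4197 z 0.0184 mec [654.7 112.1] 63.1 fit [652.3 111.8] 44.1 mean [666.4 112.2]
t 13.95 pos [654.4 111.2 203.7] yaw 0.01 tilt z [-2.6e-03 -3.0e-04 -1.0e+00] w 1.001 | cm [-19.15  28.01   0.43] twist 0.01
```

Both tins are seated. Next, the lids.

Call:
step_arm --pt "4 -19.2 28 0.4 0" --pt "4 -19.2 28 0.4 0" --pt "4 -19.2 28 0.4 0" --pt "4 -19.2 28 0.4 0" --pt "4 -19.2 28 0.4 0" --pt "4 -19.2 28 0.4 0" --pt "4 -19.2 28 0.4 0" --pt "4 -19.2 28 0.4 0" --pt "4 -19.2 28 0.4 0" --pt "4 -19.2 28 0.4 0" --pt "4 -19.2 28 0.4 0" --pt "4 -19.2 28 0.4 0" --pt "4 -19.2 28 0.4 0"

```text
time: 15.25
tool_pos: [0.464, -0.1679, 0.2012]
tcp_rot: [-3.141, -0.003, 0.0]
wrist_force: [-0.8, 0.2, -0.2]
width: 0.466
grip_force: 0.0
```

Run:
```python
from w import *
from go import go
wr("knob",.463,-.169,.059,.068,.02,"w3")
wr("blue",.463,-.169,.030,.037,.042)
wr("knob",.463,-.169,.059,.068,.02)
go(.463,-.169,.0375)
```

```text
knob 192 z 0.0627 mec [ 462.6 -170.1] 7.1 fit [ 463.2 -169.9] 4.9 mean [ 463.5 -169.9]
blue 2979 z 0.0334 mec [ 462.9 -170.1] 32.0 fit [ 463.1 -170. ] 23.4 mean [ 464.5 -170. ]
knob 189 z 0.0629 mec [ 462.7 -170.1] 7.0 fit [ 463.3 -170. ] 4.8 mean [ 463.6 -170. ]
t 15.4 pos [ 463.8 -168.3  201.3] yaw 0.06 tilt z [ 0. -0. -1.] w 0.467 | cm [-0.08  0.07 16.38] twist 0.06
```

View pics/w3.png

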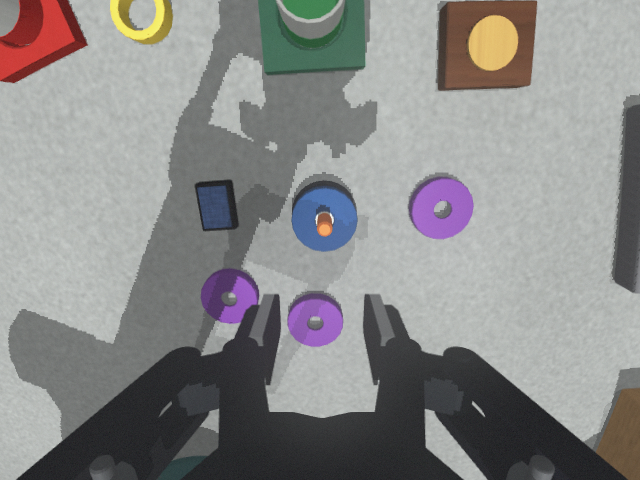

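The wrist view shows the knob at (325,225) centred on the blue lid (324,215). The fingers are clear of the purple discs.

Call:
step_arm --pt "4 -0.08 0.17 4 0" --pt "4 -0.08 0.17 8 0" --pt "4 -0.08 0.17 11 0" --pt "4 -0.08 0.17 13.5 0" --pt "4 -0.08 0.17 15 0" --pt "4 -0.08 0.17 16 0" --pt "4 -0.08 0.17 16.3 0" --pt "4 -0.08 0.17 16.3 0" --pt "4 -0.08 0.17 16.3 0" --pt "4 -0.08 0.17 16.3 0"

```text
time: 16.4
tool_pos: [0.4637, -0.1708, 0.0394]
tcp_rot: [3.141, 0.0, 0.003]
wrist_force: [0.0, -0.1, 0.4]
width: 0.471
grip_force: 0.0
```

```bash
python3 go.py .463 -.170 .038
```

```text
t 16.4 pos [ 463.7 -170.8   39.4] yaw 0.01 tilt z [ 2.1e-03 -8.0e-04 -1.0e+00] w 0.471 | cm [-0.07 -0.08  0.14] twist 0.01
```

Call:
step_arm --pt "2.5 0 0 0.1 0" --pt "2.5 0 0 0.1 0" --pt "1.2 0 0 0.1 0" --pt "1.0 0 0 0.1 0" --pt "1.0 0 0 0.1 0" --pt "1.0 0 0 0.1 0" --pt "1.0 0 0 0.1 0" --pt "1.0 0 0 0.1 0" --force 60

```text
time: 17.2
tool_pos: [0.4629, -0.1704, 0.0377]
tcp_rot: [-3.142, -0.0, -0.0]
wrist_force: [-1.3, 1.1, 5.4]
width: 0.139
grip_force: 58.7
```

Run:
```python
from w import *
from go import go
wr("blue",.463,-.169,.027,.04,.045)
go(.463,-.170,.150)
```

```text
blue 7066 z 0.0333 mec [ 463.3 -170.2] 31.9 fit [ 464.6 -170.1] 23.6 mean [ 475.  -170.1]
t 17.25 pos [ 462.9 -170.4   37.7] yaw 0.01 tilt z [ 2.e-04 -0.e+00 -1.e+00] w 0.138 | cm [ 1.000e-02 -4.000e-02 -1.123e+01] twist 0.01
```

Call:
step_arm --pt "1.0 0 0 -0.5 0" --pt "1.0 0 0 -1.5 0" --pt "1.0 0 0 -3 0" --pt "1.0 0 0 -5 0" --pt "1.0 0 0 -7 0" --pt "1.0 0 0 -8.5 0" --pt "1.0 0 0 -9.5 0" --pt "1.0 0 0 -10 0" --pt "1.0 1 -0.1 -10 0" --pt "1.0 3 -0.2 -10 0" --pt "1.0 5.5 -0.4 -10 0" --pt "1.0 8 -0.6 -10 0" --pt "1.0 10.5 -0.7 -10 0" --pt "1.0 13 -0.9 -10 0" --pt "1.0 15 -1 -10 0" --pt "1.0 16.5 -1.1 -10 0" --pt "1.0 17.5 -1.1 -10 0" --pt "1.0 18 -1.15 -10 0" --pt "1.0 18 -1.15 -10 0" --pt "1.0 18 -1.15 -10 0"

```text
time: 19.25
tool_pos: [0.6421, -0.1588, 0.1368]
tcp_rot: [-3.141, -0.0, 0.002]
wrist_force: [-1.0, 0.1, -2.0]
width: 0.14
grip_force: 58.6
```

Run:
```python
from w import *
from go import go
wr("outer",.6435,-.159,.129,.137,.040,"w4")
im,d,P=cloud("wrist")
q=P.reshape(-1,3);q=q[(np.hypot(q[:,0]-.6435,q[:,1]+.159)<.036)];print(np.histogram(q[:,2],np.arange(0,.2,.01)))
wr("rim",.6435,-.159,.077,.085,.032)
wr("nest",.6435,-.159,.014,.024,.066)
go(.6435,-.159,.094)
```

```text
outer 6605 z 0.1324 mec [ 641.6 -158.4] 32.0 fit [ 642.1 -158.6] 24.1 mean [ 653.1 -158.6]
(array([ 265, 1455,  154,  257,  466,  210,  228,  266,  390,    0,    0,
         51,  704, 6645,  753, 1087, 1619, 1216, 3096]), array([0.  , 0.01, 0.02, 0.03, 0.04, 0.05, 0.06, 0.07, 0.08, 0.09, 0.1 ,
       0.11, 0.12, 0.13, 0.14, 0.15, 0.16, 0.17, 0.18, 0.19]))
rim 478 z 0.0811 mec [ 653.3 -158.7] 23.5 fit [ 644.3 -159. ] 23.7 mean [ 663.6 -159.1]
nest 5317 z 0.0184 mec [ 649.6 -158.1] 59.2 fit [ 650.2 -158.5] 39.0 mean [ 665.8 -158.5]
t 19.45 pos [ 642.2 -159.   137.4] yaw -0.01 tilt z [-1.e-04 -0.e+00 -1.e+00] w 0.139 | cm [0.13 0.   4.34] twist -0.01
```

View pics/w4.png

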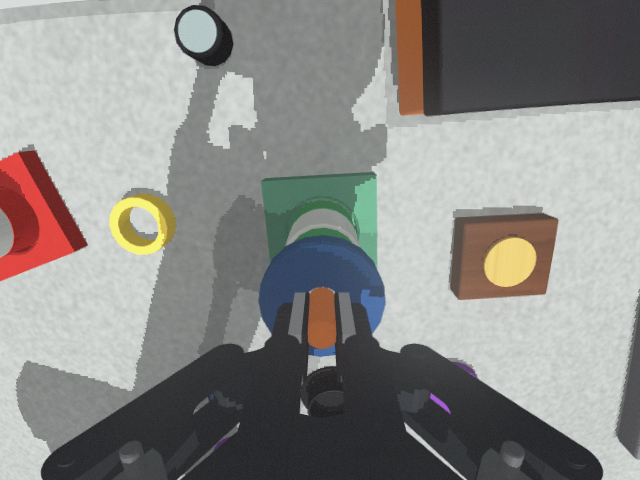

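The wrist view shows the blue lid level at (322,295) with the knob held between the fingers. The tin's rim is visible behind it at (325,220).

Call:
step_arm --pt "1.0 0.13 0 0.8 0" --pt "1.0 0.13 0 1.8 0" --pt "1.0 0.13 0 2.5 0" --pt "1.0 0.13 0 2.9 0" --pt "1.0 0.13 0 3 0" --pt "1.0 0.13 0 3 0" --pt "1.0 0.13 0 3 0"

```text
time: 20.15
tool_pos: [0.6444, -0.159, 0.1076]
tcp_rot: [3.141, 0.0, 0.001]
wrist_force: [-0.3, -1.3, -1.3]
width: 0.139
grip_force: 58.6
```

Run:
```python
from go import go
from w import *
wr("outer",.6435,-.159,.097,.109,.040)
wr("rim",.6435,-.159,.077,.085,.032)
go(.6435,-.159,.0937)
```

```text
outer 6926 z 0.1031 mec [ 643.8 -158.6] 32.1 fit [ 645.1 -158.7] 23.9 mean [ 655.9 -158.8]
rim few 0
t 20.25 pos [ 644.5 -159.   107.8] yaw 0.01 tilt z [ 9.e-04 -3.e-04 -1.e+00] w 0.138 | cm [-0.1   0.    1.41] twist 0.01
```

Call:
step_arm --pt "1.0 -0.05 0 0.1 0" --pt "1.0 -0.05 0 0.2 0" --pt "1.0 -0.05 0 0.3 0" --pt "1.0 -0.05 0 0.4 0" --pt "1.0 -0.05 0 0.5 0" --pt "1.0 -0.05 0 0.6 0" --pt "1.0 -0.05 0 0.7 0" --pt "1.0 -0.05 0 0.7 0"

```text
time: 21.05
tool_pos: [0.6434, -0.1588, 0.1]
tcp_rot: [-3.141, -0.0, 0.001]
wrist_force: [0.6, -1.2, -1.5]
width: 0.138
grip_force: 58.6
```

Still hanging free (-1.5 N), with the plug entering the bore.

Call:
step_arm --pt "1.0 0 0 0.1 0" --pt "1.0 0 0 0.2 0" --pt "1.0 0 0 0.3 0" --pt "1.0 0 0 0.4 0" --pt "1.0 0 0 0.5 0" --pt "1.0 0 0 0.55 0" --pt "1.0 0 0 0.6 0" --pt "1.0 0 0 0.6 0" --pt "1.0 0 0 0.6 0"

```text
time: 21.95
tool_pos: [0.6435, -0.1589, 0.0943]
tcp_rot: [-3.142, -0.0, 0.0]
wrist_force: [-0.3, 0.1, -0.7]
width: 0.137
grip_force: 58.6
```

Run:
```python
from go import go
from w import *
wr("outer",.6435,-.159,.083,.095,.040)
go(.6435,-.159,.0937)
print(bot.read_state()["wrist_force"])
```

```text
outer 6946 z 0.0898 mec [ 642.8 -158.8] 32.2 fit [ 644.4 -158.7] 24.0 mean [ 655.2 -158.7]
t 22.0 pos [ 643.6 -158.9   94.3] yaw 0.01 tilt z [ 1.e-04 -0.e+00 -1.e+00] w 0.136 | cm [-0.01  0.01  0.06] twist 0.01
[ 0.07540728  0.35482115 -2.22678358]
```

Call:
step_arm --pt "1.0 0 0 0.05 0" --pt "1.0 0 0 0.1 0" --pt "1.0 0 0 0.1 0" --pt "1.0 0 0 0.1 0"

```text
time: 22.4
tool_pos: [0.6437, -0.1589, 0.0938]
tcp_rot: [3.142, 0.0, 0.001]
wrist_force: [-1.3, -0.4, 1.4]
width: 0.139
grip_force: 59.0
```

Call:
step_arm --pt "2 0 0 0 0" --pt "2.5 0 0 0 0" --pt "3.5 0 0 0 0" --pt "4 0 0 0 0" --pt "4 0 0 0 0" --pt "4 0 0 -2 0" --pt "4 0 0 -6 0" --pt "6 0 0 -11 0" --pt "8.54 0 0 -13 0" --pt "8.54 0 0 -13 0" --pt "8.54 0 0 -13 0" --pt "8.54 0 0 -13 0"

```text
time: 23.6
tool_pos: [0.6422, -0.1585, 0.2209]
tcp_rot: [-3.141, -0.0, 0.006]
wrist_force: [0.2, -0.4, 0.2]
width: 1.003
grip_force: 0.0
```

Run:
```python
from go import go
from w import *
wr("outer",.6435,-.159,.084,.095,.045,"w5")
wr("knob",.6435,-.159,.113,.126,.02)
wr("outer",.6435,-.159,.084,.095,.045)
go(.6435,-.159,.064)
```

```text
outer 3797 z 0.0894 mec [ 643.2 -158.4] 32.0 fit [ 643.5 -158.7] 23.3 mean [ 645.2 -158.7]
knob 259 z 0.1189 mec [ 643.8 -158.5] 7.1 fit [ 644.4 -158.7] 5.0 mean [ 644.8 -158.7]
outer 3794 z 0.0894 mec [ 643.1 -158.8] 32.0 fit [ 643.6 -158.7] 23.3 mean [ 645.2 -158.6]
t 23.75 pos [ 642.4 -158.6  220.8] yaw 0.01 tilt z [-0.0037  0.0011 -1.    ] w 1.0 | cm [ 0.17  0.06 15.68] twist 0.01
```

View pics/w5.png

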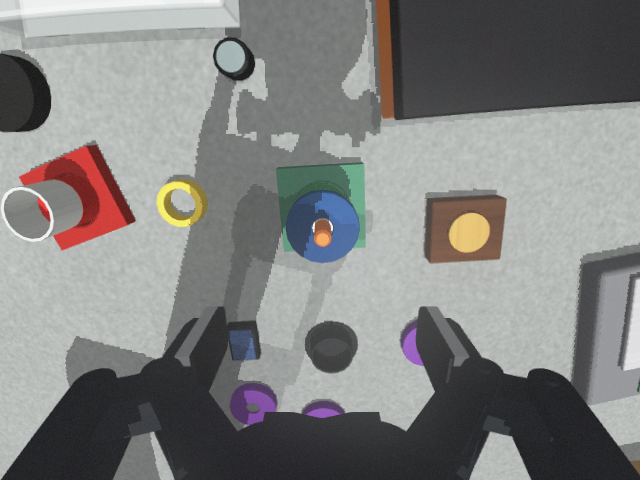

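The wrist view shows the blue lid seated at (323,227), concentric with the knob. Heights match: lid top 89 mm, knob top 119 mm. The rim grasp comes next.

Call:
step_arm --pt "8.54 0.1 0.01 4 0" --pt "8.54 0.1 0.01 8 0" --pt "8.54 0.1 0.01 11 0" --pt "8.54 0.1 0.01 13.5 0" --pt "8.54 0.1 0.01 15 0" --pt "8.54 0.1 0.01 15.8 0" --pt "8.54 0.1 0.01 16.1 0" --pt "8.54 0.1 0.01 16.1 0" --pt "8.54 0.1 0.01 16.1 0" --pt "8.54 0.1 0.01 16.1 0"

```text
time: 24.75
tool_pos: [0.6456, -0.1593, 0.0639]
tcp_rot: [3.141, 0.0, 0.004]
wrist_force: [-0.6, 0.3, -0.5]
width: 0.999
grip_force: 0.0
```

```bash
python3 go.py .6433 -.1588 .059
```

```text
t 24.75 pos [ 645.6 -159.3   63.9] yaw 0.01 tilt z [ 2.5e-03 -7.0e-04 -1.0e+00] w 0.999 | cm [-0.24 -0.05  0.49] twist 0.01
```

Call:
step_arm --pt "8.54 -0.1 -0.03 0.4 0" --pt "8.54 -0.1 -0.03 0.4 0" --pt "8.54 -0.1 -0.03 0.4 0" --pt "7.4 -0.1 -0.03 0.4 0" --pt "7.0 -0.1 -0.03 0.4 0" --pt "6.6 -0.1 -0.03 0.4 0" --pt "6.0 -0.1 -0.03 0.4 0" --pt "6.0 -0.1 -0.03 0.4 0" --pt "6.0 -0.1 -0.03 0.4 0" --pt "6.0 -0.1 -0.03 0.4 0" --pt "6.0 -0.1 -0.03 0.4 0" --force 30

```text
time: 25.85
tool_pos: [0.644, -0.159, 0.0588]
tcp_rot: [3.141, 0.0, 0.001]
wrist_force: [-0.8, -0.6, 5.0]
width: 0.749
grip_force: 33.3
```

Call:
step_arm --pt "6.0 0 0 -0.2 0" --pt "6.0 0 0 -0.5 0" --pt "6.0 0 0 -1 0" --pt "6.0 0 0 -1.7 0" --pt "6.0 0 0 -2.5 0" --pt "6.0 0 0 -3.4 0" --pt "6.0 0 0 -4.3 0" --pt "6.0 0 0 -5.2 0" --pt "6.0 0 0 -6 0" --pt "6.0 0 0 -6.8 0" --pt "6.0 0 0 -7.4 0" --pt "6.0 0 0 -7.8 0" --pt "6.0 0 0 -8 0" --pt "6.0 0 0 -8 0" --pt "6.0 0 0 -8 0" --pt "6.0 0 0 -8 0" --pt "6.0 0 0 -8 0" --pt "6.0 0 0 -8 0"

```text
time: 27.65
tool_pos: [0.6434, -0.1587, 0.138]
tcp_rot: [-3.141, -0.0, 0.001]
wrist_force: [0.2, -0.3, -0.4]
width: 0.748
grip_force: 33.1
```

Run:
```python
from go import go
from w import *
im,d,P=cloud("wrist");save(im,"w6")
im2,d2,P2=cloud("side");save(im2,"s2")
q=P.reshape(-1,3);q=q[(np.hypot(q[:,0]-.6435,q[:,1]+.159)<.03)&(q[:,2]>.15)&(q[:,2]<.19)]
print(len(q),np.median(q,0))
A=np.c_[q[:,:2],np.ones(len(q))];m=abs(q[:,2]-np.median(q[:,2]))<.006
print("plane",np.linalg.lstsq(A[m],q[m,2],rcond=None)[0])
cv2.imwrite("pics/c.png",np.hstack([im,im2])[:,:,::-1][::1,::1]) if 0 else None
save(cv2.resize(np.hstack([im,im2]),(800,300)),"c")
go(.6433,-.1588,.139)
```

```text
13840 [ 0.64649437 -0.15906238  0.16857317]
plane [0.00142416 0.00595745 0.16858027]
t 27.75 pos [ 643.5 -158.7  138.1] yaw 0.01 tilt z [-2.e-04  1.e-04 -1.e+00] w 0.749 | cm [-0.02  0.01 -0.09] twist 0.01
```

View pics/c.png

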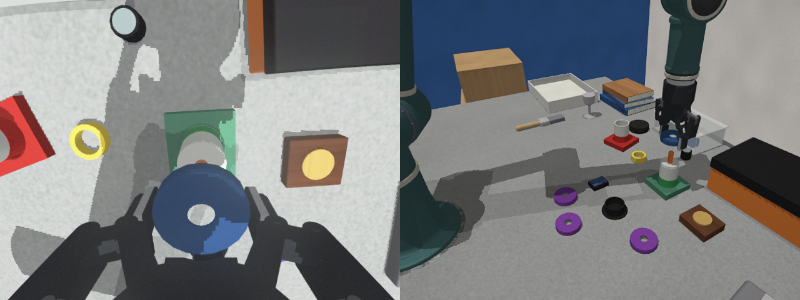

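The left half shows the blue lid held level between the fingers with an empty hole. The right half shows the inner lid and its knob still on the tin in the green nest. The outer lid's lower edge is about 35 mm above the knob top.

Call:
step_arm --pt "6.0 0 0 0 0" --pt "6.0 0 0 0 0" --pt "6.0 0 0 0 0" --pt "6.0 0 0 0 0" --pt "6.0 0 0 0 0"

```text
time: 28.25
tool_pos: [0.6436, -0.1587, 0.1383]
tcp_rot: [3.142, 0.0, 0.0]
wrist_force: [0.1, 0.6, -0.2]
width: 0.75
grip_force: 33.1
```

```bash
python3 -c "
from workcell import bot
print(bot.finish_job())"
```

```text
the job is handed in; nothing more can be done
None
```

The job is handed in after about 28 s of robot time, with no verdict returned: my last measurements show both tins seated in their nests, the inner lid still on the green tin, and the blue outer lid held level and still about 35 mm above the knob top.

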